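# Fit the long divider into a half-lapped sorting box and latch it

### The job

Take the long notched divider by its raised grip and fit it into the wooden sorting box, teeth down, so that every notch straddles its cross partition and the divider sits fully home on the floor of the box. Feel your way in and lower it by hand: do not drop it in and do not force it, the thin plywood splits under a hard push. Then turn the wooden turn-button so that it points straight in over the end of the divider, let go, and leave everything else where it is.

Things in the scene. Friction and masses are not known exactly. Their poses are not given: they have to be found in the camera images.
- divider_center (a point): Centre of the long divider, a 10 mm plywood comb standing loose on its teeth on the bench: 222 mm long (its y), 10 mm thick (x), 86 mm high in all (z up), about 0.1 kg; this point is 43 mm above the tooth ends. Five teeth point down between four notches 8 mm wide, 24 mm high, at y = -75, -25, 25, 75 mm. The full-length body ends 46 mm above the tooth ends. Same either way round.
- divider_grip (a point): Middle of the top bar of the divider's raised grip (32 mm above the divider's centre): 70 mm long (y), 10 mm thick (x), 22 mm high (64 to 86 mm above the tooth ends), with a hand hole below it. This is what to take hold of, from above, across the 10 mm.
- tray: Open wooden sorting box on a rubber mat, fixed to the bench; origin on the bench under its middle. Outside 150 mm (x) by 276 mm (y), walls 9 mm, wall tops 55 mm above the bench. Four plywood cross partitions 6 mm thick run along x, 50 mm apart in y, tops at 55 mm. The divider goes in along the box's y, at x = 0. More than 40 N between divider and box or partitions splits the plywood.
- slot_line (a point): Point 31 mm above the bench on the box's middle (x = y = 0), at the height of the slot bottoms: each partition has at x = 0 a slot open at the top, 13 mm wide, from 55 down to 31 mm. The divider drops between the cheeks of these four slots until its teeth stand on the slot bottoms, and goes deeper only where all four notches (1 mm play each side) are over the partitions.
- box_floor (a point): Middle of the box's floor, 9 mm above the bench: home, the teeth stand on it (divider's centre 52 mm above the bench). The partitions were set by hand: as a set they are off the box's middle by up to 12 mm either way along y. They sit tight and do not shift; how far off is not told: slide the divider along the slots under light pressure until the notches drop over them.
- turn_button (a joint): Angle of the wooden turn-button on the box's +y end wall about an upright screw at the box's (0, 133.5 mm). 0: it lies along the end wall pointing to the box's -x; grows anticlockwise from above; 1.57: straight in (-y) over the divider's end. Light friction, stays where left; starts at -0.45 to 0.1. 14 mm wide, underside 57, top 65 mm above the bench: it passes over the divider only if that is home.
- turn_button_knob (a point): Middle of the upright round dowel knob, 12 mm diameter, on the free end of the turn-button, 40 mm from the screw; it stands from 65 to 89 mm above the bench (this point at 77 mm). Round, so it can turn within the fingers.
- spool_a: Small wooden spool, 24 mm diameter, 30 mm high, standing in an end cell of the box, to be left alone (origin under its middle).
- spool_b: A second such spool in the other end cell of the box, to be left alone.
- pencil_cup: White cup, 72 mm diameter, 100 mm high, with pencils to 150 mm; leave alone.
- glue_bottle: White bottle, 54 mm diameter, 150 mm high; leave alone.
- mallet: Wooden mallet lying on the bench, 260 mm long, 60 mm high; leave alone.
- sanding_block: Cork sanding block, 100 x 60 x 35 mm; leave alone.
- try_square: Try square lying flat at the side, 18 mm high; leave alone.
- spare_partition: Spare cross partition lying flat, 131 x 46 x 6 mm; not part of the job, leave alone.
Not all that is in view belongs to the job. What is shaped like the part that bears divider_center but purple is not meant.

How it is judged:
On the way, in this order (a step that is already met when the one before it is completed fails the run):
1. the divider is fully home in the box, with the turn-button not yet over it (z of divider_center in the frame of tray below 0.054 m and x of divider_center in the frame of tray between -0.004 and 0.004 m and y of divider_center in the frame of tray between -0.016 and 0.016 m and angle between the y axis of divider_center and the y axis of tray, either way round below 0.04 rad and angle between divider_center's own z axis and vertical below 0.06 rad and value of joint turn_button below 0.5 rad), for 0.2 s.
2. the turn-button points in over the divider's end (value of joint turn_button between 1.32 and 1.82 rad), for 0.2 s.
At the end, for the whole second after the job is handed in: The divider stands at rest fully home in the box, every notch over its partition (centre at most 54 mm above the bench where 52 mm is home, along the box's middle within 4 mm and 16 mm lengthwise), and the turn-button points straight in over the divider's end to within 0.25 rad (all of step 2 and z of divider_center in the frame of tray below 0.054 m and x of divider_center in the frame of tray between -0.004 and 0.004 m and y of divider_center in the frame of tray between -0.016 and 0.016 m and angle between the y axis of divider_center and the y axis of tray, either way round below 0.04 rad and angle between divider_center's own z axis and vertical below 0.06 rad and linear speed of divider below 0.01 m/s); the robot touches nothing.
It fails at once if the divider is pushed against the box or its partitions with more than 40 N (contact force between divider and tray above 40 N).
It fails at once if the divider is dropped into the slots (faster than 0.25 m/s on its way in) (linear speed of divider above 0.25 m/s and z of divider_center in the frame of tray below 0.095 m and horizontal distance between divider_center and tray below 0.03 m).
It fails at once if a bystander is moved by more than 30 mm (distance of any of spool_a, spool_b, pencil_cup, glue_bottle, mallet, sanding_block, try_square, spare_partition from where it was at the start of the episode above 0.03 m).
It also fails if it takes over 70 s, if anything falls off the work surface, if the arm or the gripper's body presses on something with over 40 N, if the wrist force passes 120 N, or if a joint passes its speed limit or range.

### The arm

A 7-joint arm with a two-finger parallel gripper is mounted at the origin on the work surface. World frame = base frame: x ahead of the robot, y to its left, z up, the work surface at z = 0. Lengths are in m, angles in rad, forces in N, time in s.
With the tool pointing down it reaches from about 0.4 to 0.85 m from the base axis. Payload 10.4 kg.
Tool frame: the origin (TCP) lies at the centre of the arm's flange, where the gripper is bolted on; the fingertips stand 182 mm ahead of it and the grasp point (between the pads) lies 164 mm ahead of it (r.hold_point_z is the distance from the TCP to the grasp point, in m); z points along the fingers, y is the direction in which the jaws open and shut (so a half turn about z gives the same grasp; the last joint's range is limited). The gripper opens to 87 mm and grips with 3 to 60 N. Pads are 19 mm wide; open, the fingers measure 117 mm over their backs; the gripper's body (75 mm by 190 mm) begins 51 mm behind the grasp point.
Start: joints at [-1.138, 0.332, -0.065, 1.46, 0.022, 1.35, -0.088], TCP at [0.275, 0.561, 0.405] pointing down, gripper open.
Joint ranges: [-2.6, 2.6], [-0.5, 2.12], [-1.47, 1.34], [0.16, 2.42], [-1.27, 4.41], [0.06, 2.06], [-2.6, 2.6]. Speed limits (rad/s): [2.22, 2.22, 2.79, 2.79, 3.14, 3.14, 3.14].

### API

Orientations are given as a unit quaternion [x, y, z, w].
In Python, from bench import r, cams, job gives the robot as it stands.
- The arm moves only by the tool carry_out, never from a script. Its argument "rows" is a list of rows, each an object with "jaw": the finger opening in m, from 0 to 0.087; "delta_pos": the shift along the tool's x, y, z in m, a list of three; "yaw": the turn about the tool's z in degrees. A call has 1 to 10 rows; each row shifts and turns the commanded pose from where the row before left it, along the tool's axes as they then stand; what a row does not reach is not made up. A row lasts 1/10 s, in which the tool goes at most 50 mm and 8.59 degrees, less where a joint would pass 70% of its speed; a pose out of reach is approached as far as the arm can. A call is refused whole if a number of a shift passes 0.05 or a number of a turn 8.59, either way. A call with a gripper value outside its range is refused whole. The fingers move at their own pace and stop on an object; "grip_force" is the grip in N (left out, the last holds). Time passes only in rows, so rows that do not move let the fingers close. It gives the time, the measured TCP pose, the force and the opening at its end, in the units of the state.
- r.read_state(): the state, without advancing time (a new reading comes with each control period).
- cams.camera(name): name is "side" or "top" or "wrist"; returns a dict with "img" (420x560x3 uint8, blue, green, red), "mtx" (3x3 intrinsics, pixels), "R" (3x3) and "t" (3): a world point X has camera coordinates R X + t. Camera axes: x right, y down, z forward; pixel columns grow to the right and rows downward; lengths in m; the calibration is good to about 2 mm. A picture is of the moment at which its call begins. There is no depth.
- job.close_job(): hands the job in, once; it reports no verdict.
Trained networks look in the newest picture that a camera, given by its name, has taken for a name from the list of things; names that differ only in an ending like _2 or _b are one class to them, and where a whole thing is asked for, a point or a joint stands for the part that bears it (a point fixed in the world has none). Each returns a list of dicts, best first, with "confidence" (0 to 1); they miss things now and then, are a little off and sometimes report something else, mostly with a low value. They report only what shows in the picture. A call takes as long as a camera call. They do not tell look-alikes from the thing itself.
- cams.boxes_of(camera, query): "rect" ([centre column, centre row, width, height] as shares, 0 to 1, of the picture: columns of its width, rows of its height, round what is visible of it).
- cams.outline_of(camera, query): "pixels" (420x560 bool, what is visible of it) and "rect" ([centre column, centre row, width, height] as shares, 0 to 1, of the picture: columns of its width, rows of its height, round what is visible of it).
The state is a dict: "time": time; "joint_positions": joint angles; "joint_vel": joint speeds; "joint_torque": joint torques, N m; "ee_pos": TCP position; "eef_rot": TCP orientation; "ft_force": force on the tool from outside, world axes, zero at the start; "torque": the same for the moment, N m; "width": finger opening in m.
Only numpy, scipy, OpenCV 4.12 (cv2) and the standard library are available. Lean on these libraries where they do the work, as an engineer would, in place of code of your own. Each camera call takes 0.05 s, during which the arm holds its last target.

## Working session

There is one attempt and no reset: what is moved stays moved. The work goes in short steps, Python scripts to look and compute and a tool call to move; the robot and the scene stay as the last step left them, time stands still between calls to the robot, and variables do not carry over. Pictures are saved under pics/ and viewed, and the job is handed in when it is done.

Besides the shell and the picture viewer there is one more tool, called in YAML: its name, and indented under it one key for each argument. carry_out: Moves the arm, as the interface text tells. Its arguments: {"type":"object","properties":{"rows":{"type":"array"},"grip_force":{"type":"number"}},"required":["rows"]}

```bash
ls; mkdir -p pics
python3 - <<'E'
from bench import r,cams,job
import cv2
s=r.read_state(); print(s['time'],s['ee_pos'],s['eef_rot'],s['ft_force'],s['width'],r.hold_point_z)
for n in ['side','top','wrist']:
    c=cams.camera(n); cv2.imwrite(f'pics/a_{n}.png',c['img']); print(n,c['mtx'].tolist(),c['R'].tolist(),c['t'].tolist())
E
```

```text
pics
0.0 [0.27504631 0.56108597 0.40396522] [ 2.25886517e-01  9.74153372e-01 -6.90546821e-04 -1.13365921e-04] [0.18661223 0.04301568 0.15438051] 0.0871992607730032 0.1635
side [[380.89960166282395, 0.0, 281.46855120829207], [0.0, 380.89960166282395, 207.6324489166605], [0.0, 0.0, 1.0]] [[0.742166518029233, -0.6702019338754595, 0.004269349594365947], [-0.39065505311619203, -0.43776113796255467, -0.8097862777082078], [0.5445892846826402, 0.5993284190819954, -0.5867094315668762]] [-0.38855396300451583, 0.2868838469280551, 0.9454636086900885]
top [[531.1829591777893, 0.0, 276.39865450578645], [0.0, 531.1829591777893, 204.2793856110005], [0.0, 0.0, 1.0]] [[0.10958332685831035, -0.9939775447516933, -0.00036742898625168876], [-0.9737008422333099, -0.1072735765270682, -0.20099514823307063], [0.1997452485262353, 0.022383482939133337, -0.979592167885547]] [-0.04887784456627729, 0.5527652632460622, 1.2757308288241425]
wrist [[347.6295548478879, 0.0, 282.4329715235388], [0.0, 347.6295548478879, 209.66551302126967], [0.0, 0.0, 1.0]] [[0.44009467994616175, 0.897950422176341, -0.001308432810065183], [0.86494289713582, -0.4235250086460917, 0.26925889353115945], [0.2412269831038432, -0.11963112623669847, -0.9630669427708333]] [-0.6235843510618467, -0.03168303076478672, 0.39117607390226644]
```

View pics/a_top.png

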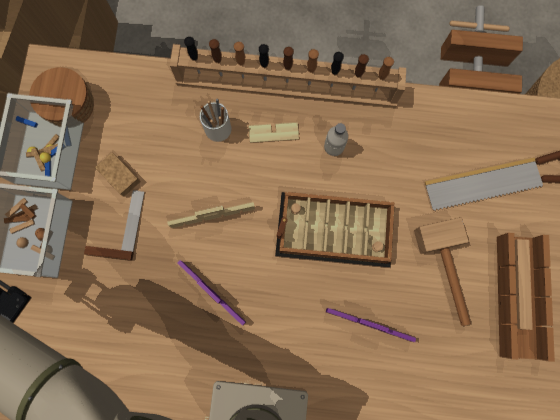

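View pics/a_side.png

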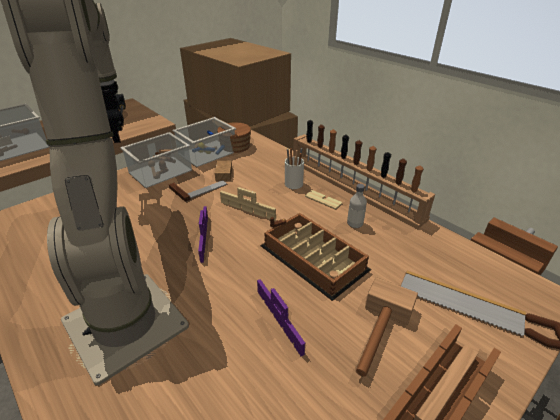

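View pics/a_wrist.png

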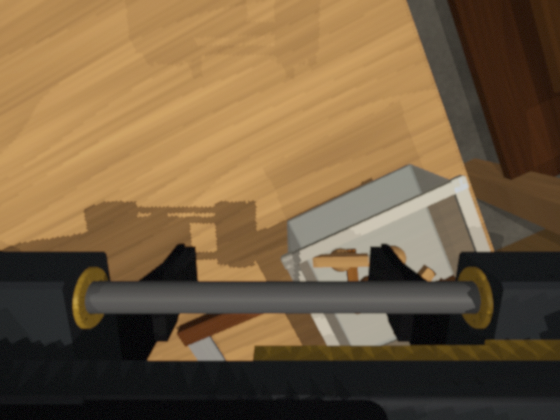

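The top view shows the natural-wood divider at about (212,213), the box at about (336,229), and the turn-button at its left end, near (285,215). The two purple combs are decoys. Next I'll zoom in and measure.

```bash
cat > h.py <<'E'
import numpy as np,cv2
from scipy.spatial.transform import Rotation as Ro
def proj(c,X):
    X=np.atleast_2d(X); p=X@np.array(c['R']).T+np.array(c['t']); q=p@np.array(c['mtx']).T; return q[:,:2]/q[:,2:]
def back(c,uv,z):
    uv=np.atleast_2d(uv); R=np.array(c['R']);t=np.array(c['t'])
    d=np.linalg.solve(np.array(c['mtx']),np.c_[uv,np.ones(len(uv))].T).T@R
    o=-R.T@t; return o+d*((z-o[2])/d[:,2])[:,None]
E
python3 - <<'E'
from bench import r,cams,job
from h import *
c=cams.camera('top')
np.set_printoptions(precision=4,suppress=True)
for q in ['tray','divider_center','divider_grip','turn_button','turn_button_knob','slot_line','spool_a']:
    for cam in ['top']:
        for d in cams.outline_of(cam,q)[:3]:
            m=d['pixels']; ys,xs=np.nonzero(m); print(q,cam,round(d['confidence'],2),np.round(np.array(d['rect'])*[560,420,560,420],1),len(xs), cv2.minAreaRect(np.c_[xs,ys].astype(np.float32)) if len(xs)>3 else '')
img=c['img']
cv2.imwrite('pics/b_box.png',cv2.resize(img[180:280,260:410],None,fx=5.3,fy=5.3,interpolation=cv2.INTER_CUBIC))
cv2.imwrite('pics/b_div.png',cv2.resize(img[190:240,155:270],None,fx=6.5,fy=6.5,interpolation=cv2.INTER_CUBIC))
s=cams.camera('side')['img']
cv2.imwrite('pics/b_side.png',cv2.resize(s[170:300,200:380],None,fx=4.4,fy=4.4,interpolation=cv2.INTER_CUBIC))
E
```

```text
tray top 0.82 [334.9 228.1 120.3  74.8] 7498 ((335.0732421875, 229.12403869628906), (116.65800476074219, 67.22449493408203), 5.469094753265381)
divider_center top 0.9 [211.7 214.   89.   23.7] 782 ((210.68807983398438, 213.61880493164062), (11.453566551208496, 87.85263061523438), 77.27564239501953)
divider_center top 0.75 [371.8 324.7  88.8  32.1] 516 ((370.47039794921875, 324.58489990234375), (94.24433898925781, 6.338901519775391), 19.24952507019043)
divider_center top 0.72 [211.2 292.4  65.8  64.5] 513 ((210.9231414794922, 292.5799255371094), (89.8546142578125, 7.208329677581787), 43.87669372558594)
divider_grip top 0.9 [369.9 323.7  89.4  30.9] 447 ((370.07794189453125, 324.2772521972656), (93.30039978027344, 5.851922035217285), 19.29004669189453)
divider_grip top 0.88 [210.2 214.4  87.6  27.1] 718 ((211.0068359375, 213.2584686279297), (11.133746147155762, 87.09715270996094), 77.59258270263672)
divider_grip top 0.73 [336.  228.3 120.8  78.7] 7469 ((335.04510498046875, 229.50408935546875), (116.61005401611328, 67.44913482666016), 5.19442892074585)
turn_button top 0.49 [282.  229.1  13.6  17.6] 110 ((281.20001220703125, 227.90000915527344), (5.375871181488037, 21.187257766723633), 18.434946060180664)
slot_line top 0.82 [335.5 232.5 120.4  78.5] 7354 ((334.942626953125, 229.1311492919922), (116.51950073242188, 66.54376983642578), 5.19442892074585)
spool_a top 0.56 [378.2 246.2  16.2   6.2] 67 ((377.0000305175781, 246.5000457763672), (7.77817440032959, 9.192387580871582), 45.0)
spool_a top 0.46 [296.1 210.8   8.3   9.9] 65 ((295.5, 208.5), (9.0, 7.0), 90.0)
spool_a top 0.17 [334.7 228.6 117.3  75.1] 7441 ((335.18572998046875, 229.26817321777344), (116.8876953125, 67.33077239990234), 5.587243556976318)
```

View pics/b_box.png

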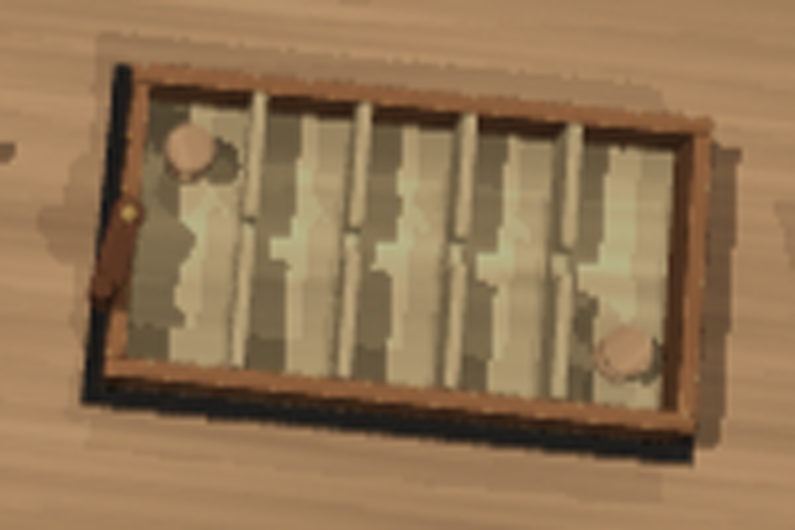

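View pics/b_div.png

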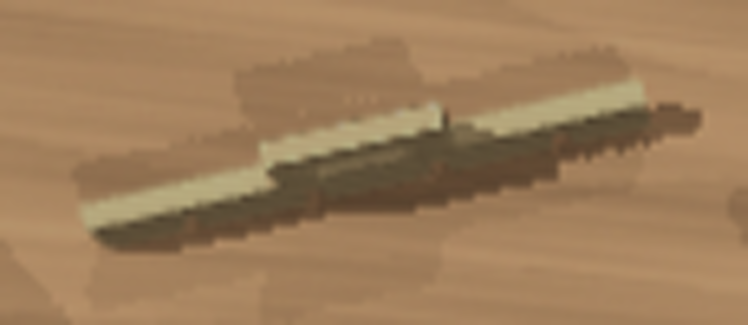

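View pics/b_side.png

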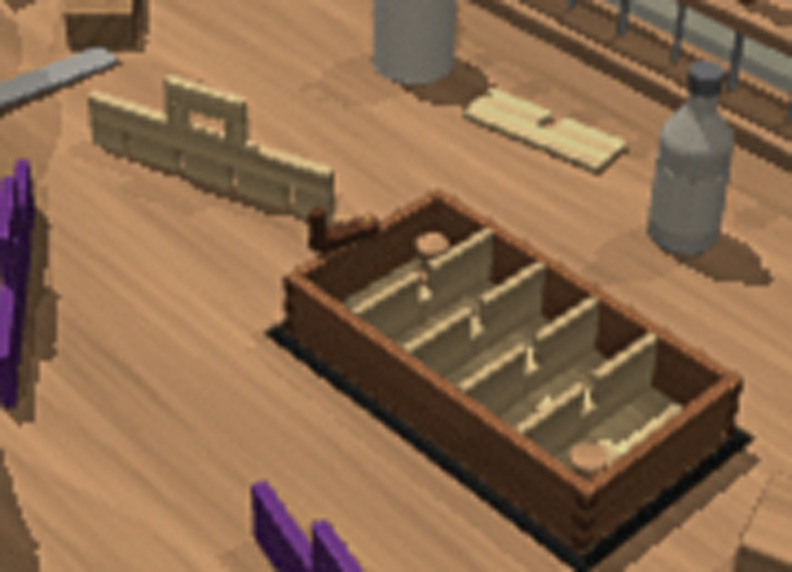

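```bash
cat > fit.py <<'E'
from bench import r,cams,job
from h import *
from scipy.optimize import least_squares
np.set_printoptions(precision=4,suppress=True)
T=cams.camera('top');S=cams.camera('side')
u=lambda a,f,o:(np.array(a,float)+.5)/f-.5+np.array(o)
top=u([(131,68),(710,120),(692,432),(105,375)],5.3,(260,180))
tl=np.array([(75,138),(75,-138),(-75,-138),(-75,138)])/1000
side=u([(287,278),(437,195),(740,382),(590,495)],4.4,(200,170))
sl=np.array([(-75,138),(75,138),(75,-138),(-75,-138)])/1000
def W(p,l,z): 
    a=p[2];return np.c_[p[0]+l[:,0]*np.cos(a)-l[:,1]*np.sin(a),p[1]+l[:,0]*np.sin(a)+l[:,1]*np.cos(a),np.full(len(l),z)]
ft=lambda p:(proj(T,W(p,tl,.055))-top); fs=lambda p:(proj(S,W(p,sl,.055))-side)
for n,f in [('top',lambda p:ft(p).ravel()),('side',lambda p:fs(p).ravel()),('both',lambda p:np.r_[ft(p).ravel(),fs(p).ravel()])]:
    s=least_squares(f,[.6,-.1,0]); print(n,s.x,np.degrees(s.x[2]),s.fun)
p=s.x
def loc(w): 
    d=w[:,:2]-p[:2];c,sn=np.cos(p[2]),np.sin(p[2]);return np.c_[d[:,0]*c+d[:,1]*sn,-d[:,0]*sn+d[:,1]*c]
print('screw',loc(back(T,u([(128,213)],5.3,(260,180)),.065)))
# partition top edges (centre) upper & lower
pt=[(261,95),(239,365),(365,105),(345,376),(470,115),(452,386),(575,127),(559,396)]
print('parts',loc(back(T,u(pt,5.3,(260,180)),.055)))
print('slots',loc(back(T,u([(250,219),(353,231),(458,241),(563,252)],5.3,(260,180)),.055)))
knob=back(T,u([(103,290)],5.3,(260,180)),.080); print('knob~',knob,loc(knob))
# divider: body-top ends (z .046) and grip top ends (.086)
e=back(T,u([(84,214),(640,95)],6.5,(155,190)),.046); g=back(T,u([(262,154),(440,113)],6.5,(155,190)),.086)
print('div',e,g,e.mean(0),g.mean(0),np.linalg.norm(e[1]-e[0]),np.linalg.norm(g[1]-g[0]))
E
python3 fit.py
```

```text
top [ 0.5162 -0.1434  0.0156] 0.8930108444773136 [-0.0226 -0.5963  0.1678 -0.3379  0.516   0.3256 -0.6608  0.538 ]
side [ 0.5175 -0.1489  0.0124] 0.7132041118548087 [-1.0558 -0.126   0.1584 -1.3631  1.0374 -0.393  -0.1755  1.0343]
both [ 0.5171 -0.1455  0.0149] 0.8525255373406335 [ 0.868  -0.9007  1.0452 -0.5691  1.3707  0.0796  0.2081  0.2154 -1.9226
 -0.536  -0.7741 -1.7699 -0.0075 -1.0455 -1.1247  0.3457]
screw [[0.0009 0.1349]]
parts [[ 0.0652  0.0773]
 [-0.064   0.0769]
 [ 0.0651  0.0278]
 [-0.0644  0.0274]
 [ 0.0649 -0.0221]
 [-0.0643 -0.0225]
 [ 0.0639 -0.072 ]
 [-0.0643 -0.0723]]
slots [[ 0.0052  0.0775]
 [ 0.0041  0.0289]
 [ 0.004  -0.0206]
 [ 0.0035 -0.07  ]]
knob~ [[ 0.4765 -0.0031  0.08  ]] [[-0.0385  0.143 ]]
div [[0.4805 0.2787 0.046 ]
 [0.5506 0.0709 0.046 ]] [[0.5046 0.2067 0.086 ]
 [0.5275 0.1422 0.086 ]] [0.5156 0.1748 0.046 ] [0.5161 0.1744 0.086 ] 0.2192997937977616 0.06836888785679304
```

Box: about (0.517, −0.145), yaw about 0.9°. Divider: (0.516, 0.1745), yaw 18.6°. I'll move over the divider.

carry_out:
  rows:
    - {"jaw": 0.087, "delta_pos": [-0.038, -0.024, 0], "yaw": 0}
    - {"jaw": 0.087, "delta_pos": [-0.038, -0.024, 0], "yaw": 0}
    - {"jaw": 0.087, "delta_pos": [-0.039, -0.024, 0], "yaw": 0}
    - {"jaw": 0.087, "delta_pos": [-0.039, -0.024, 0], "yaw": 0}
    - {"jaw": 0.087, "delta_pos": [-0.039, -0.024, 0], "yaw": 0}
    - {"jaw": 0.087, "delta_pos": [-0.039, -0.024, 0], "yaw": 0}
    - {"jaw": 0.087, "delta_pos": [-0.039, -0.024, 0], "yaw": 0}
    - {"jaw": 0.087, "delta_pos": [-0.039, -0.024, 0], "yaw": 0}
    - {"jaw": 0.087, "delta_pos": [-0.039, -0.024, 0], "yaw": 0}
    - {"jaw": 0.087, "delta_pos": [-0.039, -0.025, 0], "yaw": 0}

```text
time: 1.7
ee_pos: [0.5181, 0.1724, 0.4051]
eef_rot: [0.226, 0.974, 0.0, 0.0]
ft_force: [-0.3, -0.7, 0.0]
width: 0.087
```

carry_out:
  rows:
    - {"jaw": 0.05, "delta_pos": [0, 0, 0], "yaw": 7.5}
    - {"jaw": 0.05, "delta_pos": [0, 0, 0], "yaw": 7.5}
    - {"jaw": 0.05, "delta_pos": [0, 0, 0], "yaw": 7.5}
    - {"jaw": 0.05, "delta_pos": [0, 0, 0], "yaw": 7.5}
    - {"jaw": 0.05, "delta_pos": [0, 0, 0], "yaw": 7.5}
    - {"jaw": 0.05, "delta_pos": [0, 0, 0], "yaw": 7.5}
    - {"jaw": 0.05, "delta_pos": [0, 0, 0], "yaw": 0}

```text
time: 2.4
ee_pos: [0.5174, 0.1741, 0.4048]
eef_rot: [0.582, 0.813, 0.0, 0.0]
ft_force: [0.9, -1.3, -1.0]
width: 0.0509
```

Run:
```python
from bench import r,cams,job
from h import *
np.set_printoptions(precision=4,suppress=True)
s=r.read_state(); print(s['time'],s['ee_pos'],s['ft_force'],s['width']); print(Ro.from_quat(s['eef_rot']).as_matrix())
c=cams.camera('wrist'); cv2.imwrite('pics/c_w.png',c['img'])
for z,l in [(.046,[(0,.111),(0,-.111)]),(.086,[(0,.035),(0,-.035)])]:
    a=np.radians(18.6);X=[(0.516+x*np.cos(a)-y*np.sin(a),.1745+x*np.sin(a)+y*np.cos(a),z) for x,y in l]; print(proj(c,np.array(X)))
print('cam',-np.array(c['R']).T@c['t'])
```

```text
2.4 [0.5174 0.1741 0.4048] [ 0.9397 -1.3165 -0.9693] 0.050894800019059286
[[-0.3218  0.9468  0.0001]
 [ 0.9468  0.3218  0.0002]
 [ 0.0001  0.0002 -1.    ]]
[[283.0038  69.297 ]
 [282.2978 289.1067]]
[[282.772  158.5941]
 [282.5218 235.4837]]
cam [0.4923 0.2437 0.3853]
```

View pics/c_w.png

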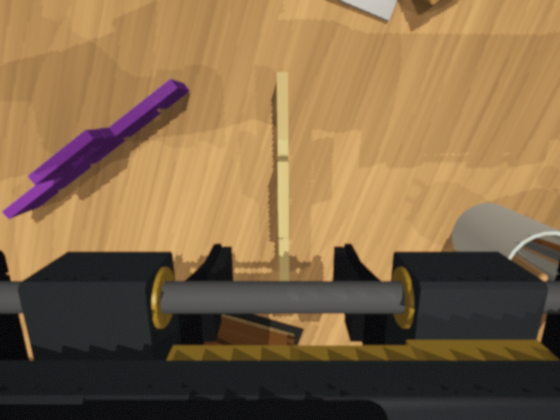

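The wrist view shows the divider upright at col 282, lined up between the jaws (225–345). I'll descend now.

carry_out:
  rows:
    - {"jaw": 0.05, "delta_pos": [0, 0, 0.03], "yaw": 0}
    - {"jaw": 0.05, "delta_pos": [0, 0, 0.03], "yaw": 0}
    - {"jaw": 0.05, "delta_pos": [0, 0, 0.03], "yaw": 0}
    - {"jaw": 0.05, "delta_pos": [0, 0, 0.03], "yaw": 0}
    - {"jaw": 0.05, "delta_pos": [0, 0, 0.02], "yaw": 0}
    - {"jaw": 0.05, "delta_pos": [0, 0, 0.015], "yaw": 0}
    - {"jaw": 0.05, "delta_pos": [0, 0, 0.01], "yaw": 0}
    - {"jaw": 0.05, "delta_pos": [0, 0, 0], "yaw": 0}
    - {"jaw": 0.05, "delta_pos": [0, 0, 0], "yaw": 0}

```text
time: 3.35
ee_pos: [0.5177, 0.1741, 0.2403]
eef_rot: [0.581, 0.814, 0.0, 0.0]
ft_force: [-0.4, 0.9, 0.7]
width: 0.0497
```

carry_out:
  rows:
    - {"jaw": 0.02, "delta_pos": [0, 0, 0], "yaw": 0}
    - {"jaw": 0.0, "delta_pos": [0, 0, 0], "yaw": 0}
    - {"jaw": 0.0, "delta_pos": [0, 0, 0], "yaw": 0}
    - {"jaw": 0.0, "delta_pos": [0, 0, 0], "yaw": 0}
    - {"jaw": 0.0, "delta_pos": [0, 0, 0], "yaw": 0}
    - {"jaw": 0.0, "delta_pos": [0, 0, 0], "yaw": 0}
    - {"jaw": 0.0, "delta_pos": [0, 0, 0], "yaw": 0}
  grip_force: 25

```text
time: 4.05
ee_pos: [0.5174, 0.174, 0.2398]
eef_rot: [0.582, 0.814, 0.0, -0.0]
ft_force: [0.0, -0.3, 0.4]
width: 0.0093
```

carry_out:
  rows:
    - {"jaw": 0.0, "delta_pos": [0, 0, -0.01], "yaw": 0}
    - {"jaw": 0.0, "delta_pos": [0, 0, -0.02], "yaw": 0}
    - {"jaw": 0.0, "delta_pos": [0, 0, -0.03], "yaw": 0}
    - {"jaw": 0.0, "delta_pos": [0, 0, -0.03], "yaw": 0}
    - {"jaw": 0.0, "delta_pos": [0, 0, -0.02], "yaw": 0}
    - {"jaw": 0.0, "delta_pos": [0, 0, 0], "yaw": 4}
    - {"jaw": 0.0, "delta_pos": [0, 0, 0], "yaw": 5}
    - {"jaw": 0.0, "delta_pos": [0, 0, 0], "yaw": 5}
    - {"jaw": 0.0, "delta_pos": [0, 0, 0], "yaw": 3.9}
    - {"jaw": 0.0, "delta_pos": [0, 0, 0], "yaw": 0}

```text
time: 5.05
ee_pos: [0.5173, 0.174, 0.3503]
eef_rot: [0.701, 0.713, 0.0, 0.0]
ft_force: [0.5, -0.3, -1.9]
width: 0.0097
```

carry_out:
  rows:
    - {"jaw": 0.0, "delta_pos": [-0.017, 0, 0], "yaw": 0}
    - {"jaw": 0.0, "delta_pos": [-0.035, 0, 0], "yaw": 0}
    - {"jaw": 0.0, "delta_pos": [-0.04, 0, 0], "yaw": 0}
    - {"jaw": 0.0, "delta_pos": [-0.04, 0, 0], "yaw": 0}
    - {"jaw": 0.0, "delta_pos": [-0.04, 0, 0], "yaw": 0}
    - {"jaw": 0.0, "delta_pos": [-0.04, 0, 0], "yaw": 0}
    - {"jaw": 0.0, "delta_pos": [-0.04, 0, 0], "yaw": 0}
    - {"jaw": 0.0, "delta_pos": [-0.035, 0, 0], "yaw": 0}
    - {"jaw": 0.0, "delta_pos": [-0.03, 0, 0], "yaw": 0}
    - {"jaw": 0.0, "delta_pos": [0, 0, 0], "yaw": 0}

```text
time: 6.05
ee_pos: [0.5214, -0.1487, 0.3502]
eef_rot: [0.703, 0.711, -0.001, 0.001]
ft_force: [0.5, -0.7, -2.1]
width: 0.0095
```

Run:
```python
from bench import r,cams,job
from h import *
np.set_printoptions(precision=4,suppress=True)
s=r.read_state(); print(s['time'],s['ee_pos'],s['ft_force'],s['width']); print(Ro.from_quat(s['eef_rot']).as_matrix())
c=cams.camera('wrist'); cv2.imwrite('pics/d_w.png',c['img']); cv2.imwrite('pics/d_wz.png',cv2.resize(c['img'][0:300,180:420],None,fx=2,fy=2,interpolation=cv2.INTER_CUBIC))
c=cams.camera('top'); cv2.imwrite('pics/d_t.png',cv2.resize(c['img'][150:290,230:420],None,fx=4.2,fy=4.2,interpolation=cv2.INTER_CUBIC))
c=cams.camera('side'); cv2.imwrite('pics/d_s.png',cv2.resize(c['img'][130:300,200:400],None,fx=3.5,fy=3.5,interpolation=cv2.INTER_CUBIC))
```

```text
6.05 [ 0.5214 -0.1487  0.3502] [ 0.5305 -0.6736 -2.0587] 0.009541584916963606
[[-0.0117  0.9999  0.0002]
 [ 0.9999  0.0117 -0.002 ]
 [-0.002   0.0002 -1.    ]]
```

View pics/d_wz.png

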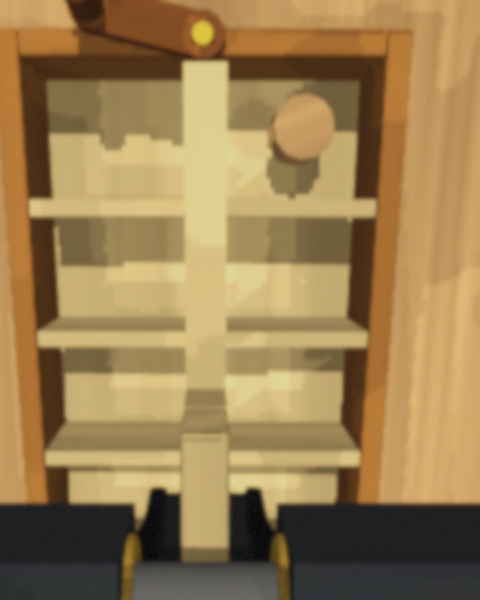

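View pics/d_s.png

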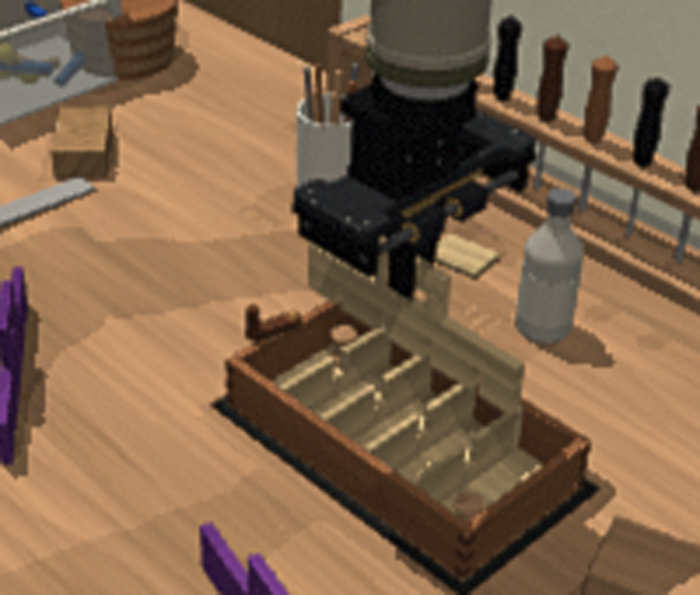

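View pics/d_t.png

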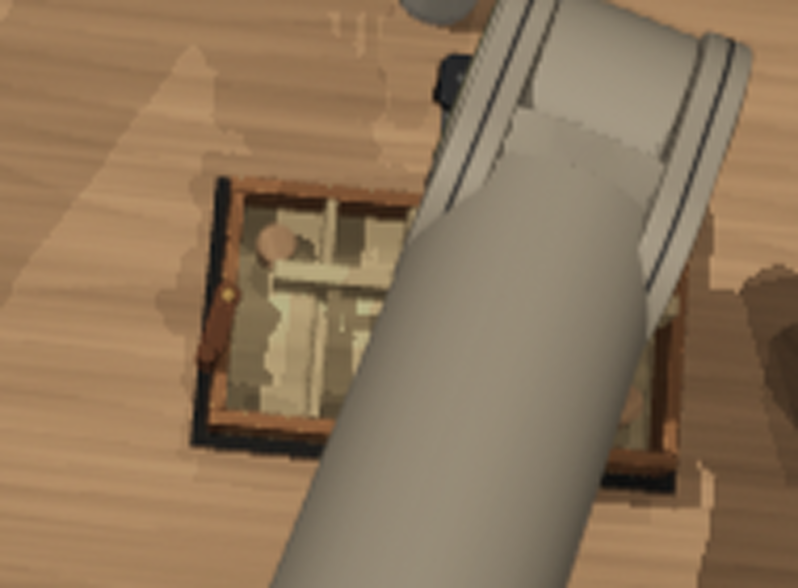

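Run:
```python
from bench import r,cams,job
from h import *
np.set_printoptions(precision=4,suppress=True)
s=r.read_state(); R=Ro.from_quat(s['eef_rot']).as_matrix();p=s['ee_pos']
c=cams.camera('wrist')
u=lambda a:(np.array(a,float)+.5)/2-.5+np.array([180,0])
def tl(px,z): # in tool frame
    return (back(c,u(px),z)-p)@R
print('walls in L far/near, R far/near'); print(tl([(21,55),(47,503),(388,55),(358,503)],.055))
print('part front-edge ends (top)');print(tl([(29,200),(376,200),(29,216),(376,216),(38,332),(367,332),(38,347),(367,347),(46,451),(359,451),(46,466),(359,466)],.055))
zt=p[2]-.2398
print('screw',tl([(203,33)],.065))
print('div body top');print(tl([(182,62),(228,62),(183,388),(226,388)],zt+.046)); print(tl([(182,432),(229,432),(181,560),(230,560)],zt+.086))
```

```text
walls in L far/near, R far/near
[[ 0.1324 -0.0676  0.2948]
 [-0.0401 -0.0688  0.2948]
 [ 0.1324  0.064   0.2948]
 [-0.0401  0.0634  0.2947]]
part front-edge ends (top)
[[ 0.0828 -0.0681  0.2948]
 [ 0.0828  0.063   0.2948]
 [ 0.077  -0.0685  0.2948]
 [ 0.077   0.0634  0.2948]
 [ 0.0328 -0.0679  0.2948]
 [ 0.0328  0.0627  0.2948]
 [ 0.0268 -0.0683  0.2948]
 [ 0.0268  0.0631  0.2948]
 [-0.0169 -0.0678  0.2948]
 [-0.0168  0.0625  0.2948]
 [-0.0235 -0.0682  0.2948]
 [-0.0235  0.0629  0.2947]]
screw [[ 0.1371 -0.0023  0.2848]]
div body top
[[ 0.1094 -0.0067  0.1939]
 [ 0.1094  0.0037  0.1939]
 [ 0.0333 -0.0072  0.1938]
 [ 0.0333  0.0039  0.1938]]
[[ 0.0335 -0.0061  0.1538]
 [ 0.0335  0.0033  0.1538]
 [ 0.0051 -0.0066  0.1538]
 [ 0.0051  0.0038  0.1538]]
```

carry_out:
  rows:
    - {"jaw": 0.0, "delta_pos": [0.006, -0.0007, 0], "yaw": 0}
    - {"jaw": 0.0, "delta_pos": [0, 0, 0.01], "yaw": 0}
    - {"jaw": 0.0, "delta_pos": [0, 0, 0.015], "yaw": 0}
    - {"jaw": 0.0, "delta_pos": [0, 0, 0.015], "yaw": 0}
    - {"jaw": 0.0, "delta_pos": [0, 0, 0.01], "yaw": 0}
    - {"jaw": 0.0, "delta_pos": [0, 0, 0], "yaw": 0}
    - {"jaw": 0.0, "delta_pos": [0, 0, 0], "yaw": 0}

```text
time: 6.95
ee_pos: [0.5221, -0.1368, 0.2998]
eef_rot: [0.701, 0.713, -0.0, -0.0]
ft_force: [-0.4, -0.4, -1.2]
width: 0.01
```

Run:
```python
from bench import r,cams,job
from h import *
np.set_printoptions(precision=4,suppress=True)
s=r.read_state(); print(s['time'],s['ee_pos'],s['ft_force'],s['width']); print(Ro.from_quat(s['eef_rot']).as_matrix())
c=cams.camera('wrist'); cv2.imwrite('pics/e_wz.png',cv2.resize(c['img'][0:280,160:420],None,fx=3,fy=2.1,interpolation=cv2.INTER_CUBIC))
c=cams.camera('side'); cv2.imwrite('pics/e_s.png',cv2.resize(c['img'][170:310,220:380],None,fx=4.2,fy=4.2,interpolation=cv2.INTER_CUBIC))
```

```text
6.95 [ 0.5221 -0.1368  0.2998] [-0.42   -0.3512 -1.2402] 0.010038679443520078
[[-0.0175  0.9998 -0.0001]
 [ 0.9998  0.0175  0.    ]
 [ 0.     -0.0001 -1.    ]]
```

View pics/e_wz.png

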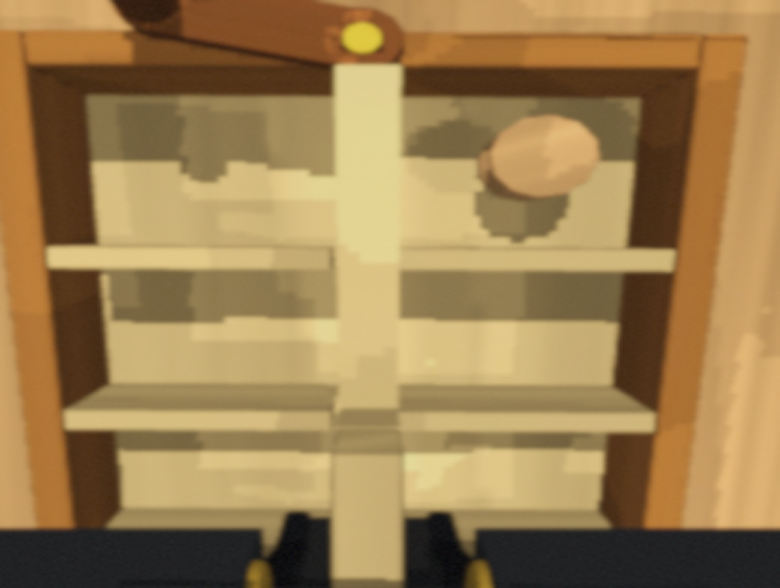

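View pics/e_s.png

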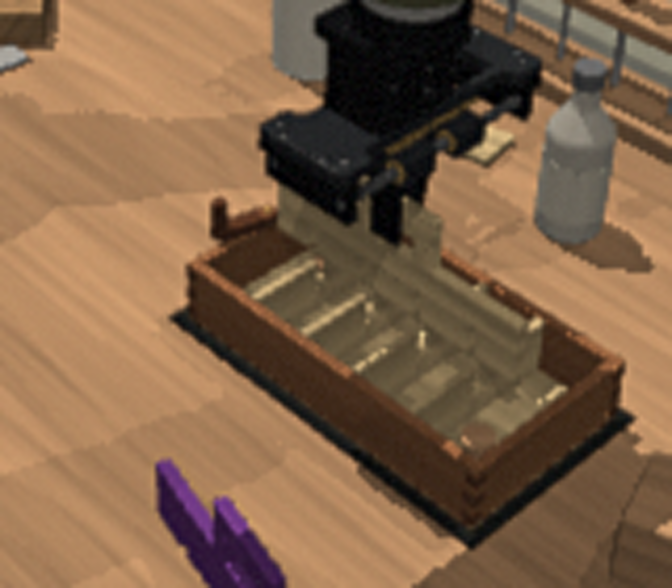

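Run:
```python
from bench import r,cams,job
from h import *
np.set_printoptions(precision=4,suppress=True)
c=cams.camera('wrist')
s=r.read_state(); R=Ro.from_quat(s['eef_rot']).as_matrix();p=s['ee_pos'];print(p,R[1,1])
u=lambda a:(np.array(a,float)+.5)/[3,2.1]-.5+np.array([160,0])
def tl(px,z): return (back(c,u(px),z)-p)@R
print('part ends');print(tl([(47,246),(674,248),(47,269),(674,271),(65,408),(655,412),(65,430),(655,431)],.055))
print('walls');print(tl([(26,66),(700,66),(74,527),(643,527)],.055))
zt=p[2]-.2398
print('screw',tl([(362,38)],.065))
print('div');print(tl([(334,65),(402,65),(333,408),(400,408)],zt+.046)); print(tl([(332,450),(403,450),(332,570),(404,570)],zt+.086))
cv2.imwrite('pics/f_wz.png',cv2.resize(c['img'][0:280,160:420],None,fx=3,fy=2.1,interpolation=cv2.INTER_CUBIC))
```

```text
[ 0.5223 -0.137   0.3004] 0.01725143688766938
part ends
[[ 0.0709 -0.0686  0.2453]
 [ 0.0703  0.0626  0.2455]
 [ 0.0642 -0.0692  0.2453]
 [ 0.0636  0.0631  0.2455]
 [ 0.0212 -0.0688  0.2453]
 [ 0.0199  0.0623  0.2455]
 [ 0.014  -0.0693  0.2453]
 [ 0.0137  0.0628  0.2455]]
walls
[[ 0.1197 -0.0687  0.2453]
 [ 0.1197  0.0638  0.2455]
 [-0.0193 -0.0698  0.2453]
 [-0.0193  0.0624  0.2455]]
screw [[ 0.1244 -0.0026  0.2354]]
div
[[ 0.1094 -0.0066  0.1938]
 [ 0.1094  0.0037  0.1938]
 [ 0.0332 -0.0075  0.1938]
 [ 0.0332  0.004   0.1938]]
[[ 0.0342 -0.0063  0.1538]
 [ 0.0342  0.0032  0.1538]
 [ 0.0091 -0.0065  0.1538]
 [ 0.0091  0.0036  0.1538]]
```

Run:
```python
from bench import r,cams,job
from h import *
c=cams.camera('wrist')
cv2.imwrite('pics/g.png',cv2.resize(c['img'][90:215,240:325],None,fx=6,fy=4.7,interpolation=cv2.INTER_NEAREST))
```

```text
(no output)
```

View pics/g.png

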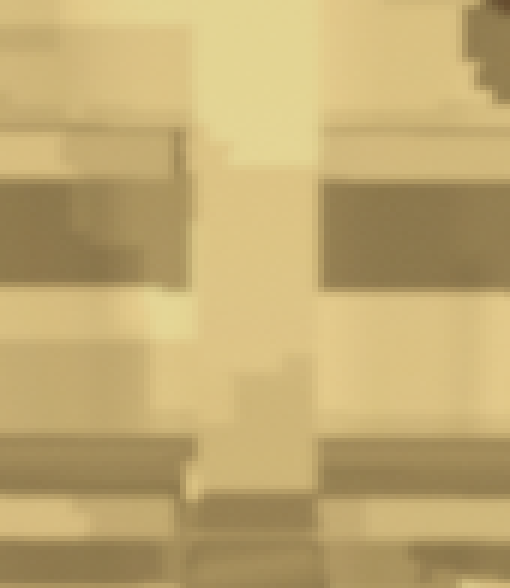

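carry_out:
  rows:
    - {"jaw": 0.0, "delta_pos": [-0.0035, -0.0017, 0], "yaw": 0.2}
    - {"jaw": 0.0, "delta_pos": [-0.003, 0, 0], "yaw": 0}
    - {"jaw": 0.0, "delta_pos": [0, 0, 0], "yaw": 0}
    - {"jaw": 0.0, "delta_pos": [0, 0, 0.002], "yaw": 0}
    - {"jaw": 0.0, "delta_pos": [0, 0, 0.003], "yaw": 0}
    - {"jaw": 0.0, "delta_pos": [0, 0, 0.002], "yaw": 0}
    - {"jaw": 0.0, "delta_pos": [0, 0, 0], "yaw": 0}

```text
time: 7.85
ee_pos: [0.5203, -0.1433, 0.2922]
eef_rot: [0.702, 0.712, -0.0, -0.0]
ft_force: [-0.2, -0.1, -0.9]
width: 0.0097
```

carry_out:
  rows:
    - {"jaw": 0.0, "delta_pos": [0, 0, 0.002], "yaw": 0}
    - {"jaw": 0.0, "delta_pos": [0, 0, 0.001], "yaw": 0}
    - {"jaw": 0.0, "delta_pos": [0, 0, 0], "yaw": 0}

```text
time: 8.15
ee_pos: [0.5204, -0.1434, 0.2895]
eef_rot: [0.702, 0.712, -0.0, -0.0]
ft_force: [-0.8, 0.8, -1.4]
width: 0.0095
```

The teeth are 5 mm into the slots with no contact force. I'll continue down to the slot bottoms.

carry_out:
  rows:
    - {"jaw": 0.0, "delta_pos": [0, 0, 0.003], "yaw": 0}
    - {"jaw": 0.0, "delta_pos": [0, 0, 0.004], "yaw": 0}
    - {"jaw": 0.0, "delta_pos": [0, 0, 0.004], "yaw": 0}
    - {"jaw": 0.0, "delta_pos": [0, 0, 0.003], "yaw": 0}
    - {"jaw": 0.0, "delta_pos": [0, 0, 0.002], "yaw": 0}
    - {"jaw": 0.0, "delta_pos": [0, 0, 0], "yaw": 0}

```text
time: 8.75
ee_pos: [0.5204, -0.1435, 0.2734]
eef_rot: [0.702, 0.712, -0.0, -0.0]
ft_force: [-1.2, -0.1, -1.2]
width: 0.0099
```

carry_out:
  rows:
    - {"jaw": 0.0, "delta_pos": [0, 0, 0.001], "yaw": 0}
    - {"jaw": 0.0, "delta_pos": [0, 0, 0.001], "yaw": 0}
    - {"jaw": 0.0, "delta_pos": [0, 0, 0.001], "yaw": 0}
    - {"jaw": 0.0, "delta_pos": [0, 0, 0], "yaw": 0}

```text
time: 9.15
ee_pos: [0.5204, -0.1435, 0.2706]
eef_rot: [0.702, 0.712, 0.0, -0.0]
ft_force: [0.3, -0.1, -1.4]
width: 0.0097
```

Teeth are now at 30.8 mm, still with no force, so the notches may already be over the partitions. I'll go on in 1 mm steps.

carry_out:
  rows:
    - {"jaw": 0.0, "delta_pos": [0, 0, 0.001], "yaw": 0}
    - {"jaw": 0.0, "delta_pos": [0, 0, 0.001], "yaw": 0}
    - {"jaw": 0.0, "delta_pos": [0, 0, 0], "yaw": 0}

```text
time: 9.45
ee_pos: [0.5204, -0.1434, 0.2686]
eef_rot: [0.702, 0.712, -0.0, -0.0]
ft_force: [-0.4, -0.1, -1.9]
width: 0.0098
```

carry_out:
  rows:
    - {"jaw": 0.0, "delta_pos": [0, 0, 0.002], "yaw": 0}
    - {"jaw": 0.0, "delta_pos": [0, 0, 0.002], "yaw": 0}
    - {"jaw": 0.0, "delta_pos": [0, 0, 0.002], "yaw": 0}
    - {"jaw": 0.0, "delta_pos": [0, 0, 0], "yaw": 0}

```text
time: 9.85
ee_pos: [0.5203, -0.1434, 0.2623]
eef_rot: [0.702, 0.712, -0.0, -0.0]
ft_force: [0.2, -0.0, -1.1]
width: 0.0096
```

carry_out:
  rows:
    - {"jaw": 0.0, "delta_pos": [0, 0, 0.003], "yaw": 0}
    - {"jaw": 0.0, "delta_pos": [0, 0, 0.003], "yaw": 0}
    - {"jaw": 0.0, "delta_pos": [0, 0, 0.003], "yaw": 0}
    - {"jaw": 0.0, "delta_pos": [0, 0, 0.0015], "yaw": 0}
    - {"jaw": 0.0, "delta_pos": [0, 0, 0], "yaw": 0}

```text
time: 10.35
ee_pos: [0.5203, -0.1434, 0.2519]
eef_rot: [0.702, 0.712, -0.0, -0.0]
ft_force: [-0.0, -0.2, -0.4]
width: 0.0096
```

carry_out:
  rows:
    - {"jaw": 0.0, "delta_pos": [0, 0, 0.0015], "yaw": 0}
    - {"jaw": 0.0, "delta_pos": [0, 0, 0.001], "yaw": 0}
    - {"jaw": 0.0, "delta_pos": [0, 0, 0], "yaw": 0}

```text
time: 10.65
ee_pos: [0.5204, -0.1434, 0.2496]
eef_rot: [0.702, 0.712, -0.0, -0.0]
ft_force: [0.7, -0.6, -1.6]
width: 0.0099
```

carry_out:
  rows:
    - {"jaw": 0.0, "delta_pos": [0, 0, 0.0005], "yaw": 0}
    - {"jaw": 0.0, "delta_pos": [0, 0, 0], "yaw": 0}

```text
time: 10.85
ee_pos: [0.5205, -0.1435, 0.2492]
eef_rot: [0.702, 0.712, 0.0, -0.0]
ft_force: [0.9, 0.6, -0.4]
width: 0.0095
```

Run:
```python
from bench import r,cams,job
from h import *
np.set_printoptions(precision=4,suppress=True)
s=r.read_state(); print(s['time'],s['ee_pos'],s['ft_force'],s['width'])
c=cams.camera('side'); cv2.imwrite('pics/h_s.png',cv2.resize(c['img'][170:310,220:380],None,fx=4.2,fy=4.2,interpolation=cv2.INTER_CUBIC))
```

```text
10.85 [ 0.5205 -0.1435  0.2492] [ 0.9302  0.6088 -0.4074] 0.00947166297844232
```

View pics/h_s.png

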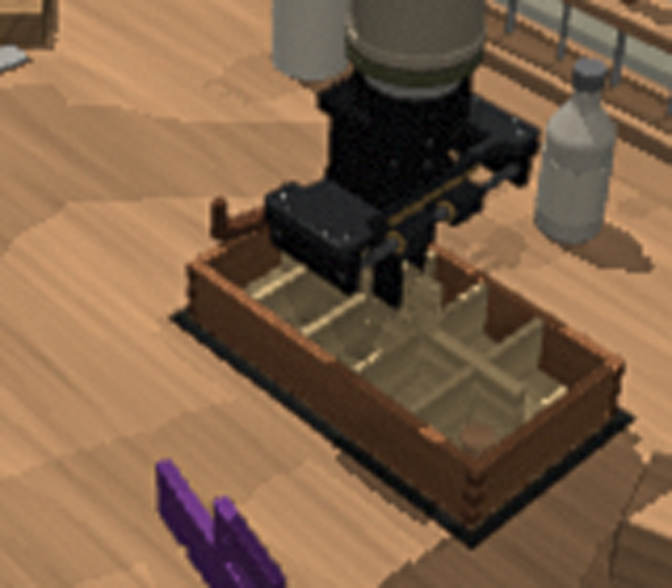

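The side view shows the divider seated, with its top level with the partition tops around (480,350). I'll press gently for the floor contact.

carry_out:
  rows:
    - {"jaw": 0.0, "delta_pos": [0, 0, 0.0005], "yaw": 0}
    - {"jaw": 0.0, "delta_pos": [0, 0, 0.0005], "yaw": 0}
    - {"jaw": 0.0, "delta_pos": [0, 0, 0], "yaw": 0}

```text
time: 11.2
ee_pos: [0.5207, -0.1435, 0.2487]
eef_rot: [0.702, 0.712, 0.0, 0.0]
ft_force: [-0.8, 0.8, 4.6]
width: 0.0096
```

Floor contact at 5 N, with teeth at about 9 mm. I'll release and lift.

carry_out:
  rows:
    - {"jaw": 0.03, "delta_pos": [0, 0, 0], "yaw": 0}
    - {"jaw": 0.03, "delta_pos": [0, 0, 0], "yaw": 0}
    - {"jaw": 0.03, "delta_pos": [0, 0, 0], "yaw": 0}
    - {"jaw": 0.03, "delta_pos": [0, 0, -0.005], "yaw": 0}
    - {"jaw": 0.03, "delta_pos": [0, 0, -0.015], "yaw": 0}
    - {"jaw": 0.03, "delta_pos": [0, 0, -0.03], "yaw": 0}
    - {"jaw": 0.03, "delta_pos": [0, 0, -0.03], "yaw": 0}
    - {"jaw": 0.03, "delta_pos": [0, 0, -0.01], "yaw": 0}
    - {"jaw": 0.03, "delta_pos": [0, 0, 0], "yaw": 0}
    - {"jaw": 0.03, "delta_pos": [0, 0, 0], "yaw": 0}

```text
time: 12.2
ee_pos: [0.5202, -0.1433, 0.3378]
eef_rot: [0.702, 0.712, 0.0, -0.0]
ft_force: [-0.8, 0.2, -0.5]
width: 0.0296
```

Run:
```python
from bench import r,cams,job
from h import *
np.set_printoptions(precision=4,suppress=True)
c=cams.camera('wrist'); s=r.read_state(); print(s['time'],s['ee_pos'],s['ft_force'],s['width'])
cv2.imwrite('pics/i_w.png',cv2.resize(c['img'][0:300,160:420],None,fx=2,fy=2,interpolation=cv2.INTER_CUBIC))
c=cams.camera('side'); cv2.imwrite('pics/i_s.png',cv2.resize(c['img'][170:310,220:380],None,fx=4.2,fy=4.2,interpolation=cv2.INTER_CUBIC))
```

```text
12.25 [ 0.5201 -0.1433  0.3373] [-0.5994  0.1062 -0.1638] 0.03002706151559061
```

View pics/i_w.png

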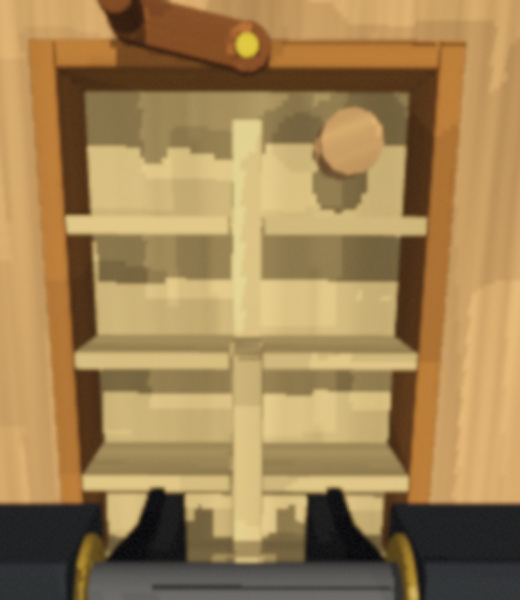

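View pics/i_s.png

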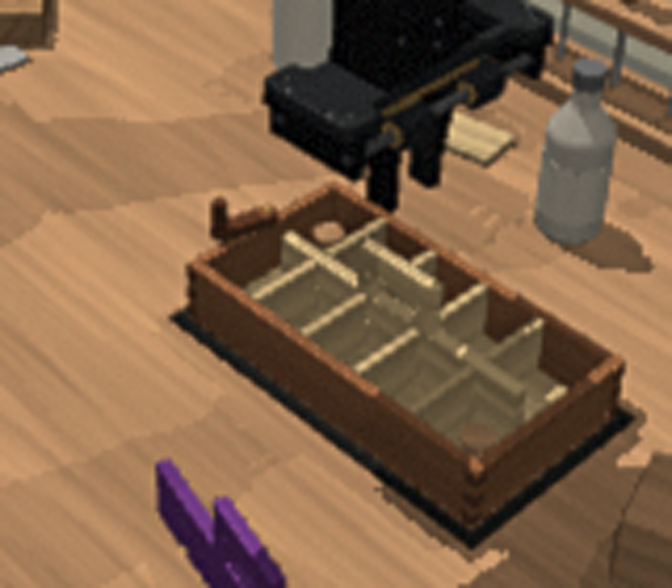

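carry_out:
  rows:
    - {"jaw": 0.05, "delta_pos": [0.02, 0, 0], "yaw": 0}
    - {"jaw": 0.05, "delta_pos": [0.03, 0, 0], "yaw": 0}
    - {"jaw": 0.05, "delta_pos": [0.02, -0.01, 0], "yaw": 0}
    - {"jaw": 0.05, "delta_pos": [0, -0.01, 0], "yaw": 0}
    - {"jaw": 0.05, "delta_pos": [0, 0, 0], "yaw": 0}
    - {"jaw": 0.05, "delta_pos": [0, 0, 0], "yaw": 0}
    - {"jaw": 0.05, "delta_pos": [0, 0, 0], "yaw": 0}
    - {"jaw": 0.05, "delta_pos": [0, 0, 0], "yaw": 0}

```text
time: 13.1
ee_pos: [0.4997, -0.0744, 0.3381]
eef_rot: [0.703, 0.712, -0.0, 0.0]
ft_force: [0.6, 1.0, 0.3]
width: 0.0499
```

Run:
```python
from bench import r,cams,job
from h import *
np.set_printoptions(precision=4,suppress=True)
c=cams.camera('wrist'); s=r.read_state(); print(s['time'],s['ee_pos'],s['ft_force'],s['width'])
cv2.imwrite('pics/j_w.png',cv2.resize(c['img'][0:300,160:420],None,fx=2,fy=2,interpolation=cv2.INTER_CUBIC))
```

```text
13.15 [ 0.4997 -0.0743  0.3381] [0.796  0.6505 0.5886] 0.05023631148617068
```

View pics/j_w.png

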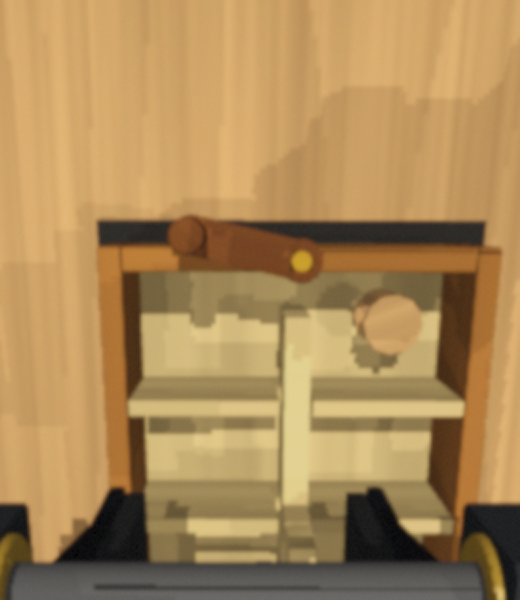

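Run:
```python
from bench import r,cams,job
from h import *
np.set_printoptions(precision=4,suppress=True)
c=cams.camera('wrist'); s=r.read_state();R=Ro.from_quat(s['eef_rot']).as_matrix();p=s['ee_pos']
print(R[:2,:2])
u=lambda a:(np.array(a,float)+.5)/2-.5+np.array([160,0])
for px,z in [((187,235),.089),((302,261),.066)]:
    w=back(c,u([px]),z); t=(w-p)@R+[.0012,.0014,0]; print('tool',t,'world',p+R@t[0])
```

```text
[[-0.013   0.9999]
 [ 0.9999  0.013 ]]
tool [[ 0.0716 -0.0186  0.2491]] world [ 0.4801 -0.0028  0.089 ]
tool [[0.0624 0.0201 0.2721]] world [ 0.5189 -0.0115  0.066 ]
```

Knob at (0.480, −0.003), screw at (0.519, −0.0115), so the angle is about −0.22. I'll move over the knob and down.

carry_out:
  rows:
    - {"jaw": 0.05, "delta_pos": [0.025, -0.006, 0], "yaw": 0}
    - {"jaw": 0.05, "delta_pos": [0.03, -0.0076, 0], "yaw": 0}
    - {"jaw": 0.05, "delta_pos": [0.0166, -0.005, 0], "yaw": 0}
    - {"jaw": 0.05, "delta_pos": [0, 0, 0.02], "yaw": 0}
    - {"jaw": 0.05, "delta_pos": [0, 0, 0.03], "yaw": 0}
    - {"jaw": 0.05, "delta_pos": [0, 0, 0.02], "yaw": 0}
    - {"jaw": 0.05, "delta_pos": [0, 0, 0.01], "yaw": 0}
    - {"jaw": 0.05, "delta_pos": [0, 0, 0.005], "yaw": 0}
    - {"jaw": 0.05, "delta_pos": [0, 0, 0], "yaw": 0}
    - {"jaw": 0.05, "delta_pos": [0, 0, 0], "yaw": 0}

```text
time: 14.2
ee_pos: [0.4803, -0.0024, 0.2541]
eef_rot: [0.702, 0.712, 0.001, 0.0]
ft_force: [0.1, -1.1, -0.3]
width: 0.0499
```

Run:
```python
from bench import r,cams,job
from h import *
np.set_printoptions(precision=4,suppress=True)
c=cams.camera('side'); s=r.read_state(); print(s['time'],s['ee_pos'],s['ft_force'],s['width'])
cv2.imwrite('pics/k_s.png',cv2.resize(c['img'][170:310,220:380],None,fx=4.2,fy=4.2,interpolation=cv2.INTER_CUBIC))
```

```text
14.25 [ 0.4803 -0.0024  0.2541] [-0.3038  0.6208  0.3123] 0.050218266134188415
```

View pics/k_s.png

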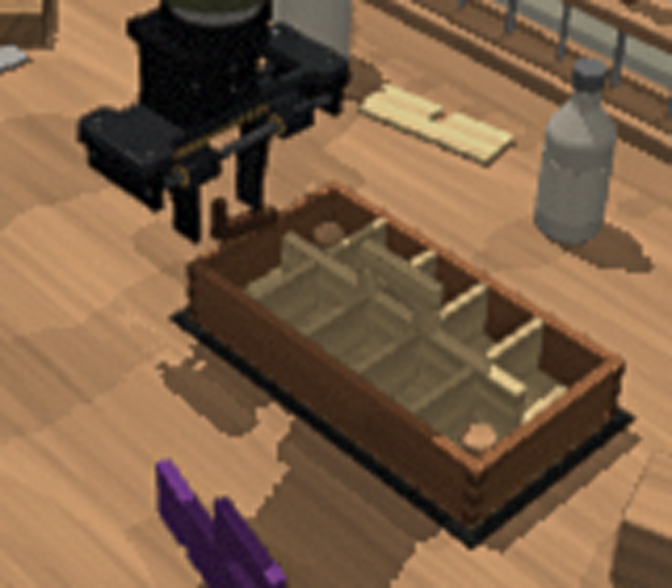

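The fingers flank the knob at (219,218). I'll go 3 mm lower and close lightly.

carry_out:
  rows:
    - {"jaw": 0.05, "delta_pos": [0, 0, 0.003], "yaw": 0}
    - {"jaw": 0.03, "delta_pos": [0, 0, 0], "yaw": 0}
    - {"jaw": 0.018, "delta_pos": [0, 0, 0], "yaw": 0}
    - {"jaw": 0.0, "delta_pos": [0, 0, 0], "yaw": 0}
    - {"jaw": 0.0, "delta_pos": [0, 0, 0], "yaw": 0}
    - {"jaw": 0.0, "delta_pos": [0, 0, 0], "yaw": 0}
    - {"jaw": 0.0, "delta_pos": [0, 0, 0], "yaw": 0}
    - {"jaw": 0.0, "delta_pos": [0, 0, 0], "yaw": 0}
  grip_force: 6

```text
time: 15.05
ee_pos: [0.4798, -0.0024, 0.2502]
eef_rot: [0.702, 0.712, -0.0, -0.0]
ft_force: [-2.5, -0.8, 1.5]
width: 0.012
```

carry_out:
  rows:
    - {"jaw": 0.0, "delta_pos": [-0.0069, -0.0009, 0], "yaw": 0}
    - {"jaw": 0.0, "delta_pos": [-0.0072, 0.0002, 0], "yaw": 0}
    - {"jaw": 0.0, "delta_pos": [-0.007, 0.0016, 0], "yaw": 0}
    - {"jaw": 0.0, "delta_pos": [0, 0, 0], "yaw": 0}

```text
time: 15.45
ee_pos: [0.4808, -0.0253, 0.2501]
eef_rot: [0.703, 0.711, -0.001, -0.0]
ft_force: [-5.9, -2.6, 4.1]
width: 0.0121
```

carry_out:
  rows:
    - {"jaw": 0.0, "delta_pos": [-0.0066, 0.0028, 0], "yaw": 0}
    - {"jaw": 0.0, "delta_pos": [-0.006, 0.0039, 0], "yaw": 0}
    - {"jaw": 0.0, "delta_pos": [-0.0053, 0.005, 0], "yaw": 0}
    - {"jaw": 0.0, "delta_pos": [0, 0, 0], "yaw": 0}

```text
time: 15.85
ee_pos: [0.492, -0.0442, 0.2495]
eef_rot: [0.703, 0.711, -0.003, -0.0]
ft_force: [-8.6, -7.8, 4.6]
width: 0.0115
```

carry_out:
  rows:
    - {"jaw": 0.0, "delta_pos": [-0.0042, 0.0058, 0], "yaw": 0}
    - {"jaw": 0.0, "delta_pos": [-0.0031, 0.0065, 0], "yaw": 0}
    - {"jaw": 0.0, "delta_pos": [-0.002, 0.0069, 0], "yaw": 0}
    - {"jaw": 0.0, "delta_pos": [-0.0006, 0.0072, 0], "yaw": 0}
    - {"jaw": 0.0, "delta_pos": [0, 0, 0], "yaw": 0}
    - {"jaw": 0.0, "delta_pos": [0, 0, 0], "yaw": 0}

```text
time: 16.45
ee_pos: [0.5197, -0.052, 0.2499]
eef_rot: [0.703, 0.711, -0.0, 0.001]
ft_force: [1.0, -6.5, -5.3]
width: 0.0118
```

Run:
```python
from bench import r,cams,job
from h import *
np.set_printoptions(precision=4,suppress=True)
c=cams.camera('side'); s=r.read_state(); print(s['time'],s['ee_pos'],s['ft_force'],s['width'])
cv2.imwrite('pics/l_s.png',cv2.resize(c['img'][170:310,220:380],None,fx=4.2,fy=4.2,interpolation=cv2.INTER_CUBIC))
```

```text
16.5 [ 0.5196 -0.052   0.25  ] [ 1.5534 -6.1222 -5.6599] 0.01184500845069875
```

View pics/l_s.png

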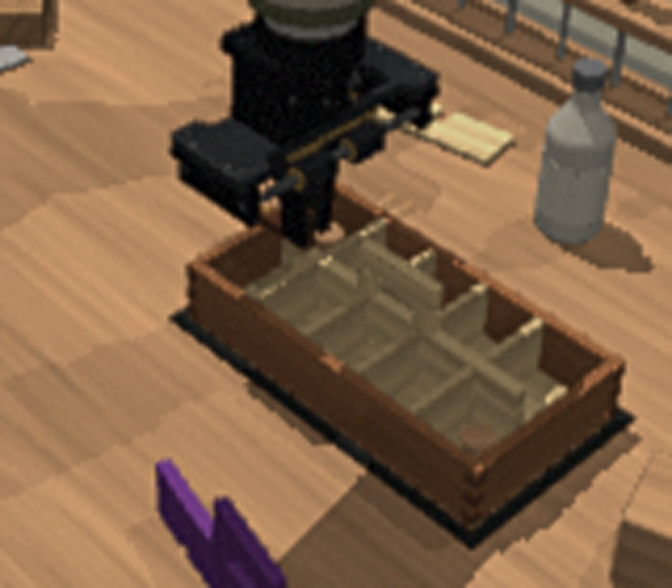

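The button is turned in. I'll release, rise and check.

carry_out:
  rows:
    - {"jaw": 0.03, "delta_pos": [0, 0, 0], "yaw": 0}
    - {"jaw": 0.04, "delta_pos": [0, 0, 0], "yaw": 0}
    - {"jaw": 0.04, "delta_pos": [0, 0, 0], "yaw": 0}
    - {"jaw": 0.04, "delta_pos": [0, 0, -0.01], "yaw": 0}
    - {"jaw": 0.04, "delta_pos": [0, 0, -0.03], "yaw": 0}
    - {"jaw": 0.04, "delta_pos": [0, 0, -0.04], "yaw": 0}
    - {"jaw": 0.04, "delta_pos": [0, 0, -0.02], "yaw": 0}
    - {"jaw": 0.04, "delta_pos": [0, 0, 0], "yaw": 0}
    - {"jaw": 0.04, "delta_pos": [-0.03, 0, 0], "yaw": 0}
    - {"jaw": 0.04, "delta_pos": [-0.03, 0, 0], "yaw": 0}

```text
time: 17.5
ee_pos: [0.5204, -0.1107, 0.3503]
eef_rot: [0.701, 0.713, 0.0, -0.0]
ft_force: [-0.3, -0.8, -0.5]
width: 0.0402
```

carry_out:
  rows:
    - {"jaw": 0.04, "delta_pos": [-0.03, 0, 0], "yaw": 0}
    - {"jaw": 0.04, "delta_pos": [0, 0, 0], "yaw": 0}
    - {"jaw": 0.04, "delta_pos": [0, 0, 0], "yaw": 0}
    - {"jaw": 0.04, "delta_pos": [0, 0, 0], "yaw": 0}
    - {"jaw": 0.04, "delta_pos": [0, 0, 0], "yaw": 0}

```text
time: 18.0
ee_pos: [0.521, -0.1396, 0.3501]
eef_rot: [0.702, 0.713, 0.0, -0.0]
ft_force: [-0.3, -0.7, -0.9]
width: 0.0401
```

Run:
```python
from bench import r,cams,job
from h import *
np.set_printoptions(precision=4,suppress=True)
c=cams.camera('wrist'); s=r.read_state(); print(s['time'],s['ee_pos'],s['ft_force'],s['width'])
cv2.imwrite('pics/m_w.png',cv2.resize(c['img'][0:300,160:420],None,fx=2,fy=2,interpolation=cv2.INTER_CUBIC))
c=cams.camera('side')
cv2.imwrite('pics/m_s.png',cv2.resize(c['img'][170:310,220:380],None,fx=4.2,fy=4.2,interpolation=cv2.INTER_CUBIC))
```

```text
18.05 [ 0.521  -0.1397  0.3501] [ 0.9984  0.1531 -0.3004] 0.039967609321676235
```

View pics/m_w.png

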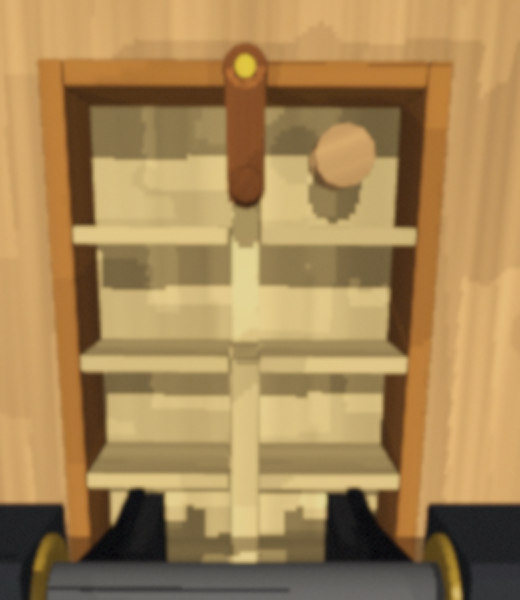

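View pics/m_s.png

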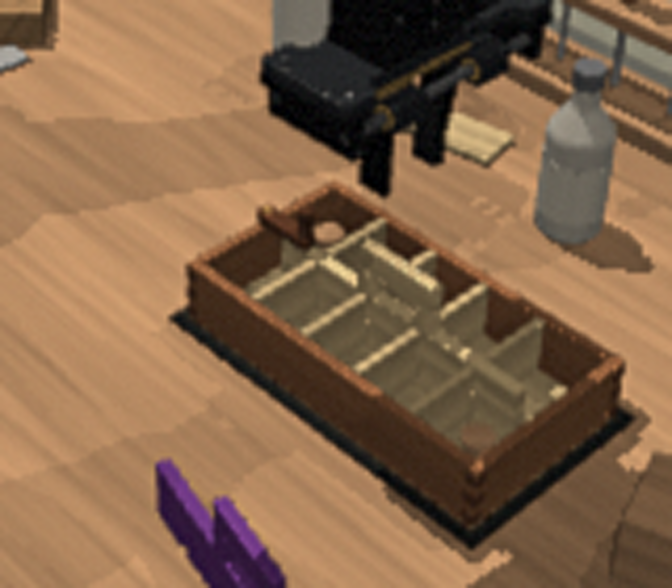

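The button points straight in over the divider: screw at (245,65), knob at (246,190), within about 0.02 rad. The divider is seated and the gripper is clear, so I'm handing in.

Run:
```python
from bench import r,cams,job
print(job.close_job())
```

```text
the job is handed in; nothing more can be done
None
```

The divider is home in the box and the turn-button points straight in over its end. I handed the job in at about 18 s of the 70 s, and no verdict was reported.

- **Divider:** I took it by the raised grip, aligned it with the wrist camera and lowered it in steps of 0.5–4 mm. The notches went over the partitions at once, so I did not need to slide it along the slots. Floor contact showed about 5 N with the teeth at about 9 mm, the height of the box floor. That height comes from the gripper position, assuming the divider did not slip in the fingers.
- **Turn-button:** I turned it by its knob, held lightly, and the measured force stayed below about 13 N. In the last wrist picture it is in line with the box to about 0.02 rad by eye.
- **Last checks:** the gripper is open and clear, with no force beyond noise. The visible spool, the bottle and the spare partition look undisturbed. I did not measure the other bystanders again.
- **Disagreement:** the top camera put the box about 3 mm off in x from the wrist camera. I went by the wrist camera, and the contact-free descent agreed with it.

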